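Make up two measuring kits of machined parts

TASK

Make up the two kits for the measuring machine. Three-pocket tray, from the robot's left to its right: the small collar, the hexagonal nut, the thick plug; two-pocket tray: the large collar in the robot's left pocket and the thin pin in its right pocket, each part standing upright in the middle of its pocket. Leave the flanged stud, the magnifier and the caliper where they are.

Things in the scene. Friction and masses are not known exactly. Their poses are not given: they have to be found in the camera images.
- large_collar: Large collar: a plain ring 54 mm across and 40 mm high with a 30 mm through bore. Bare machined steel, standing upright on the bench at the start. Origin at the centre of its underside, z up along its axis.
- small_collar: Small collar: a plain ring 36 mm across and 40 mm high with a 20 mm through bore. Bare machined steel, standing upright on the bench at the start. Origin at the centre of its underside, z up along its axis.
- thick_plug: Thick plug: a solid plain cylinder 44 mm across and 40 mm high, no bore. Bare machined steel, standing upright on the bench at the start. Origin at the centre of its underside, z up along its axis.
- thin_pin: Thin pin: a solid plain cylinder 22 mm across and 60 mm high. Bare machined steel, standing upright on the bench at the start. Origin at the centre of its underside, z up along its axis.
- hex_nut: Hexagonal nut: a six-sided block 40 mm across its flats (46 mm across corners), 40 mm high; the dark round mark of its thread is 24 mm across on the top, and does not go deep. Bare machined steel, standing upright on the bench at the start. Origin at the centre of its underside, z up along its axis. One pair of flats faces +x and -x of its frame, the others follow every 60 degrees.
- flanged_stud: Flanged stud, not wanted in any kit: a round flange 52 mm across and 8 mm thick below with four small dark dots, a solid boss 28 mm across above it, 38 mm high in all. Bare machined steel, standing upright on the bench at the start. Origin at the centre of its underside, z up along its axis.
- tray_three: Three-pocket kit tray, 232 x 80 mm, fixed grey plastic, open top: one row of square pockets, 72 x 72 mm inside, walls 4 mm thick with tops 12 mm above the bench, floor 4 mm above it; a dark disc marks each middle. Origin: centre of underside; y along the row to the robot's left, x away from the robot (within 0.2 rad). Pocket middles: x = 0, y = +76 mm (left), 0, -76 mm (right).
- tray_two: Two-pocket kit tray, 156 x 80 mm, fixed grey plastic, open top: one row of square pockets, 72 x 72 mm inside, walls 4 mm thick with tops 12 mm above the bench, floor 4 mm above it; a dark disc marks each middle. Origin: centre of underside; y along the row to the robot's left, x away from the robot (within 0.2 rad). Pocket middles: x = 0, y = +38 mm (left), -38 mm (right).
- loupe: Bystander: a waisted aluminium magnifier with a greenish glass lens on top, standing on the bench, 38 mm across and 34 mm high, to the robot's left of the parts. Origin at the centre of its underside.
- caliper: Bystander: a steel caliper with a grey slider lying flat on the bench to the robot's right of the parts, 220 mm long, up to 66 mm wide, 12 mm high. Origin on its underside at the middle of its beam, x along the beam.
There are look-alikes about, which are no part of the job. What is shaped like the small_collar but red or yellow is not meant. What is shaped like the thick_plug but yellow is not meant.

How it is judged (in metres and radians):
At the end, for the whole second after the job is handed in: Each of the five parts stands upright (within 0.1 rad) and at rest on the floor of the pocket named for it, within 13 mm of the pocket's middle along and across the tray; the flanged stud, magnifier and caliper are within 15 mm of where they began (x of small_collar in the frame of tray_three between -0.013 and 0.013 m and y of small_collar in the frame of tray_three between 0.063 and 0.089 m and z of small_collar in the frame of tray_three between 0.001 and 0.008 m and angle between each of small_collar, hex_nut, thick_plug, large_collar, thin_pin's own z axis and vertical below 0.1 rad and linear speed of each of small_collar, hex_nut, thick_plug, large_collar, thin_pin below 0.02 m/s and angular speed of each of small_collar, hex_nut, thick_plug, large_collar, thin_pin below 0.3 rad/s and x of hex_nut in the frame of tray_three between -0.013 and 0.013 m and y of hex_nut in the frame of tray_three between -0.013 and 0.013 m and z of hex_nut in the frame of tray_three between 0.001 and 0.008 m and x of thick_plug in the frame of tray_three between -0.013 and 0.013 m and y of thick_plug in the frame of tray_three between -0.089 and -0.063 m and z of thick_plug in the frame of tray_three between 0.001 and 0.008 m and x of large_collar in the frame of tray_two between -0.013 and 0.013 m and y of large_collar in the frame of tray_two between 0.025 and 0.051 m and z of large_collar in the frame of tray_two between 0.001 and 0.008 m and x of thin_pin in the frame of tray_two between -0.013 and 0.013 m and y of thin_pin in the frame of tray_two between -0.051 and -0.025 m and z of thin_pin in the frame of tray_two between 0.001 and 0.008 m and distance of each of flanged_stud, loupe, caliper from where it was at the start of the episode below 0.015 m); the robot touches nothing.
It fails at once if the flanged stud, the magnifier or the caliper is pushed more than 15 mm or lifted away (distance of any of flanged_stud, loupe, caliper from where it was at the start of the episode above 0.015 m).
It also fails if it takes over 115 s, if anything falls off the work surface, if the arm or the gripper's body presses on something with over 40 N, if the wrist force passes 120 N, or if a joint passes its speed limit or range.

ROBOT

A 6-joint arm with a two-finger parallel gripper is mounted at the origin on the work surface. World frame = base frame: x ahead of the robot, y to its left, z up, the work surface at z = 0. Lengths are in m, angles in degrees, forces in N, time in s.
With the tool pointing down it reaches from about 0.4 to 0.825 m from the base axis. Payload 7 kg.
Tool frame: the origin (TCP) lies midway between the tips of the shut fingers; the grasp point (between the pads) lies 19 mm behind it; z points along the fingers, y is the line along which they close (so a half turn about z gives the same grasp; the last joint's range is limited). The gripper opens to 88 mm and grips with 3 to 60 N. Pads are 19 mm wide; open, the fingers measure 130 mm over their backs; the gripper's body (78 mm by 193 mm) begins 47 mm behind the grasp point.
Start: joints at [-52.821, 20.546, 0.682, 0, -70.136, -16.507], TCP at [0.238, -0.632, 0.227] pointing down, gripper open.
Joint ranges: [-176.03, 176.03], [-82.01, 121.73], [-58.28, 71.71], [-173.87, 95.51], [-174.79, -0.11], [-173.66, 173.66]. Speed limits (degrees/s): [136.94, 136.94, 172.46, 180, 180, 180].

INTERFACE

Orientations are given as [roll, pitch, yaw] about the fixed x, y, z axes, in that order (R = Rz(yaw) Ry(pitch) Rx(roll)).
In Python, from plant import ctrl gives the robot as it stands. The module is installed in compiled form; this text tells all that it offers.
- The arm moves only by the tool send_rows, never from a script. Its argument "plan" is a list that holds one entry, the list of rows, each a list of 6 numbers: the shift along the tool's x, y, z in shares of 500 mm (1.0 is 500 mm), then the turn, a rotation vector about the tool's x, y, z in fractions of the full range, 1 being 360 degrees. A call has 1 to 8 rows; each row is the pose to reach, as a shift and turn from the pose commanded when the call began, along the tool's axes at that moment; what a row does not reach only later rows make up. A row lasts 1/12 s, in which the tool goes at most 41.7 mm and 7.16 degrees, less where a joint would pass 70% of its speed; a pose out of reach is approached as far as the arm can. A call with a gripper value outside its range is refused whole. "fingers" is the opening, from 0 (shut) to 1 (fully open), set as the call begins (left out, the last holds). The fingers move at their own pace and stop on an object; the grip force is fixed at half the most. Time passes only in rows, so rows that repeat a pose let the fingers close. It gives the time, the measured TCP pose, the force, the opening and the grip force at its end, in the units of the state.
- ctrl.get_obs(): the state, without advancing time (a new reading comes with each control period).
- ctrl.snapshot(name): name is "scene" or "top"; returns a dict with "img" (400x640x3 uint8, red, green, blue), "K" (3x3 intrinsics, pixels), "pose" (4x4, takes a point from camera to world coordinates). Camera axes: x right, y down, z forward; pixel columns grow to the right and rows downward; lengths in m; the calibration is good to about 2 mm. A picture is of the moment at which its call begins. There is no depth.
- ctrl.close_job(): hands the job in; it is judged then, once.
The state is a dict: "clock": time; "joint_pos": joint angles; "qvel": joint speeds; "tau": joint torques, N m; "tool_pos": TCP position; "orientation": TCP orientation; "force": force on the tool from outside, world axes, zero at the start; "moment": the same for the moment, N m; "opening": finger opening in m; "gripper_force": force on a finger pad.
Only numpy, scipy, OpenCV 4.12 (cv2) and the standard library are available. Lean on these libraries where they do the work, as an engineer would, in place of code of your own. Each camera call takes 0.05 s, during which the arm holds its last target. There are 200 camera calls.

## Working session

There is one attempt and no reset: what is moved stays moved. The work goes in short steps, Python scripts to look and compute and a tool call to move; the robot and the scene stay as the last step left them, time stands still between calls to the robot, and variables do not carry over. Pictures are saved under pics/ and viewed, at most 14 in all, crops included, and the job is handed in when it is done.

Besides the shell and the picture viewer there is one more tool, called after "Call:" in YAML: its name, and indented under it one key for each argument. send_rows: Moves the arm, as the interface text tells. Its arguments: {"type":"object","properties":{"plan":{"type":"array","items":{"type":"array","items":{"type":"array","items":{"type":"number"}}}},"fingers":{"type":"number"}},"required":["plan"]}

```bash
mkdir -p pics; python3 - <<'E'
from plant import ctrl
import cv2,pickle
o=ctrl.get_obs();print({k:o[k] for k in("clock","tool_pos","orientation","opening","force")})
d={}
for n in("scene","top"):
    s=ctrl.snapshot(n);d[n]=s;cv2.imwrite(f"pics/{n}0.png",s["img"][:,:,::-1]);print(n,s["K"],s["pose"])
pickle.dump(d,open("s0.pkl","wb"))
E
```

```text
{'clock': 0.0, 'tool_pos': array([ 0.23809613, -0.63108346,  0.22560277]), 'orientation': array([ 1.79902431e+02, -7.75033009e-03, -1.59334171e+02]), 'opening': 0.08746561931267993, 'force': array([ 0.43923657, -0.38973383,  0.12477088])}
scene [[448.23304608   0.         321.1193866 ]
 [  0.         448.23304608 209.89500349]
 [  0.           0.           1.        ]] [[-0.81000979  0.34071693 -0.47727991  1.12890025]
 [ 0.58624284  0.49028672 -0.64493277  0.85440182]
 [ 0.01426449 -0.80220378 -0.5968799   0.86981335]
 [ 0.          0.          0.          1.        ]]
top [[492.01277278   0.         318.70174891]
 [  0.         492.01277278 194.11545377]
 [  0.           0.           1.        ]] [[ 1.84416600e-04 -9.86109169e-01  1.66098381e-01  2.06063996e-01]
 [-9.99717490e-01 -4.12958939e-03 -2.34069799e-02 -3.97866626e-03]
 [ 2.37677556e-02 -1.66047140e-01 -9.85831345e-01  1.56389591e+00]
 [ 0.00000000e+00  0.00000000e+00  0.00000000e+00  1.00000000e+00]]
```

View pics/top0.png

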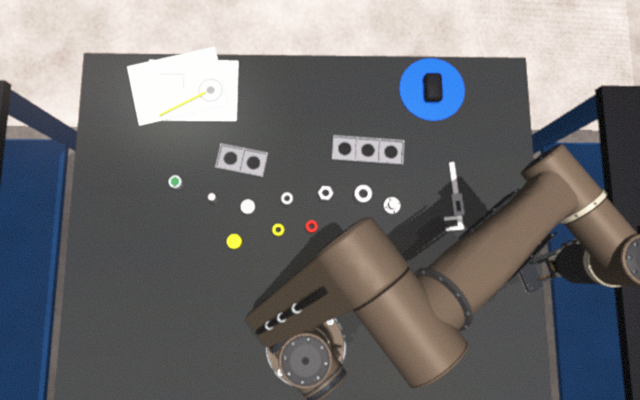

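View pics/scene0.png

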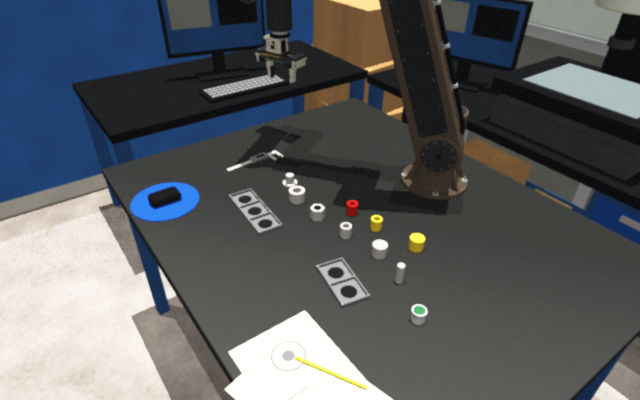

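The top view shows, left to right: loupe (175,182), pin (212,197), plug (248,206), small ring (287,198), nut (325,193), large ring (363,194), flanged stud (392,205), and trays at (241,160) and (368,150). I'll zoom in and measure.

```bash
cat > h.py <<'E'
import numpy as np,cv2
def ray(s,u,v,z):
    d=s["pose"][:3,:3]@np.linalg.inv(s["K"])@[u,v,1]; o=s["pose"][:3,3]
    return o+d*(z-o[2])/d[2]
def proj(s,p):
    P=np.linalg.inv(s["pose"]); q=s["K"]@(P[:3,:3]@np.asarray(p,float)+P[:3,3]); return q[:2]/q[2]
E
python3 - <<'E'
import pickle,numpy as np,cv2
from h import *
d=pickle.load(open("s0.pkl","rb"))
t=d["top"];s=d["scene"]
c=t["img"][120:250,160:480,::-1];cv2.imwrite("pics/c0.png",cv2.resize(c,None,fx=2.5,fy=2.5,interpolation=cv2.INTER_CUBIC))
c=s["img"][150:330,210:450,::-1];cv2.imwrite("pics/c1.png",cv2.resize(c,None,fx=3.3,fy=3.3,interpolation=cv2.INTER_CUBIC))
def blobs(im,thr,pts,h,names,cam):
    g=cv2.cvtColor(im,cv2.COLOR_RGB2GRAY);m=(g>thr).astype(np.uint8)
    n,l,st,ce=cv2.connectedComponentsWithStats(m)
    for nm,p,hh in zip(names,pts,h):
        i=min((i for i in range(1,n) if 15<st[i][4]<900),key=lambda i:np.hypot(*(ce[i]-p)))
        q=np.argwhere(l==i)[:,::-1].astype(np.int32);M=cv2.moments(cv2.convexHull(q));u,v=M["m10"]/M["m00"],M["m01"]/M["m00"]
        print(nm,st[i],np.round((u,v),1),np.round(ray(cam,u,v,hh/2),4))
N=["pin","plug","small","nut","large","stud","loupe"];H=[.06,.04,.04,.04,.04,.03,.034]
for th in(100,130):blobs(t["img"],th,[(212,197),(248,206),(287,198),(325,193),(363,194),(392,205),(175,182)],H,N,t)
print();blobs(s["img"],100,[(401,273),(380,249),(345,230),(317,212),(297,195),(289,180),(419,314)],H,N,s)
# discs
for nm,cam,pts in(("top",t,[(345,148),(368,150),(391,152),(231,158),(253,162)]),("scene",s,[(245,199),(255,211),(265,223),(336,272),(348,292)])):
    g=cv2.cvtColor(cam["img"],cv2.COLOR_RGB2GRAY);n,l,st,ce=cv2.connectedComponentsWithStats((g<60).astype(np.uint8))
    for p in pts:
        i=l[p[1],p[0]];print(nm,st[i][4],ce[i].round(1),ray(cam,*ce[i],.004).round(4))
E
```

```text
pin [207 192   9  10  69] [211.2 196.5] [0.4556 0.2976 0.03  ]
plug [240 198  16  17 208] [247.3 206. ] [0.427  0.1848 0.02  ]
small [280 191  14  14 136] [286.6 197.6] [0.4545 0.0614 0.02  ]
nut [317 185  17  16 183] [325.2 192.4] [ 0.4719 -0.0614  0.02  ]
large [354 184  19  19 254] [363. 193.] [ 0.4704 -0.1819  0.02  ]
stud [383 196  18  19 269] [391.6 204.9] [ 0.4331 -0.2736  0.015 ]
loupe [168 174  15  15 176] [174.9 181.2] [0.5064 0.4168 0.017 ]
pin [208 193   8   8  55] [211.3 196.5] [0.4556 0.2972 0.03  ]
plug [240 199  15  15 185] [247.2 206. ] [0.4272 0.1853 0.02  ]
small [281 192  12  13 113] [286.5 197.9] [0.4535 0.0615 0.02  ]
nut [318 185  16  15 152] [325.2 192.3] [ 0.472  -0.0614  0.02  ]
large [354 184  19  19 217] [362.9 193. ] [ 0.4705 -0.1816  0.02  ]
stud [383 197  18  17 240] [391.4 204.9] [ 0.4332 -0.2731  0.015 ]
loupe [168 175  14  14 150] [174.6 181.3] [0.5062 0.4178 0.017 ]

pin [396 262  10  21 149] [399.9 271.2] [0.4455 0.288  0.03  ]
plug [372 239  17  20 271] [379.5 248.1] [0.4196 0.1794 0.02  ]
small [339 221  14  18 182] [345.2 229.2] [0.4467 0.0562 0.02  ]
nut [310 203  16  18 201] [317. 211.] [ 0.4637 -0.0664  0.02  ]
large [282 172  24  32 431] [293.5 187.8] [ 0.4528 -0.2191  0.02  ]
stud [282 172  24  32 431] [293.5 187.8] [ 0.4488 -0.2254  0.015 ]
loupe [410 303  19  22 309] [418.5 313.2] [0.4993 0.4114 0.017 ]
top 55 [344.6 147.7] [ 0.6232 -0.1258  0.004 ]
top 214729 [308.9 189.4] [ 0.484  -0.0095  0.004 ]
top 214729 [308.9 189.4] [ 0.484  -0.0095  0.004 ]
top 214729 [308.9 189.4] [ 0.484  -0.0095  0.004 ]
top 214729 [308.9 189.4] [ 0.484  -0.0095  0.004 ]
scene 45 [244.4 198.9] [ 0.6106 -0.277   0.004 ]
scene 57 [254.2 210.5] [ 0.6155 -0.2013  0.004 ]
scene 66 [264.6 223.1] [ 0.6209 -0.1254  0.004 ]
scene 101 [335.3 272.3] [0.5718 0.172  0.004 ]
scene 119 [348.3 291.2] [0.5866 0.2468 0.004 ]
```

View pics/c0.png

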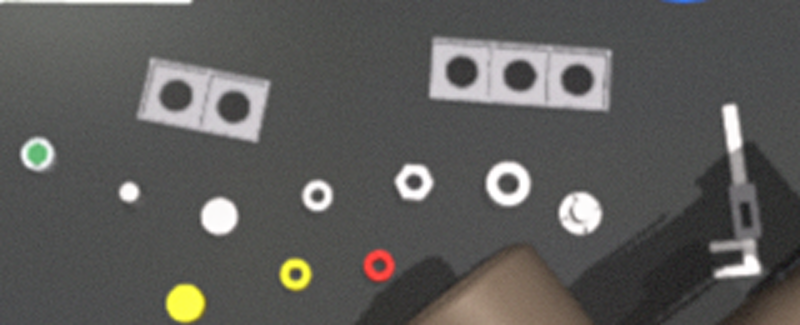

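View pics/c1.png

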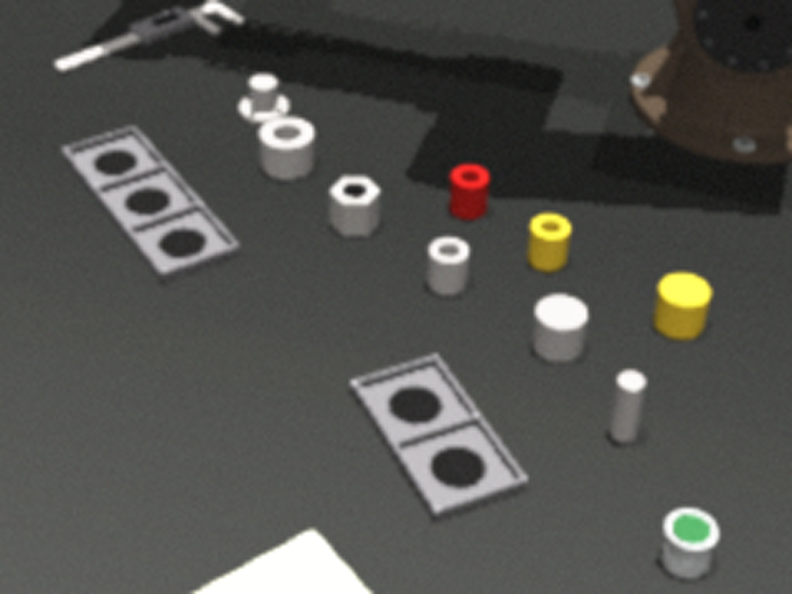

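The crops confirm the identities: nut (c0 414,182), large ring (508,184), small ring (317,195), plug (219,216), pin (129,192), and the yellow and red look-alikes below them. Next I'll refine positions and the nut's angle.

```bash
python3 - <<'E'
import pickle,numpy as np,cv2
from h import *
from scipy.optimize import minimize
d=pickle.load(open("s0.pkl","rb"))
f=lambda s:cv2.cvtColor(s["img"],cv2.COLOR_RGB2GRAY).astype(float)
G={k:f(d[k]) for k in d}; S=4
def render(s,x,y,yaw,kind,win,v):
    # soft image: bg, side, top(, bore) at S x supersampling
    x0,y0,w=win; im=np.full((w*S,w*S),v[0],np.float32)
    r,h,b=kind[:3]; n=6 if len(kind)>3 else 48
    a=np.arange(n)*2*np.pi/n+(yaw+np.pi/6 if n==6 else 0)
    ring=lambda r,z,a:np.array([((proj(s,(x+r*np.cos(t),y+r*np.sin(t),z))-(x0,y0)+.5)*S) for t in a])
    lo,hi=ring(r,0,a),ring(r,h,a)
    fill=lambda p,c:cv2.fillPoly(im,[np.round(p*16).astype(np.int32)],float(c),shift=4)
    fill(cv2.convexHull(np.vstack([lo,hi]).astype(np.float32))[:,0],v[1]);fill(hi,v[2])
    if b: fill(ring(b,h,np.arange(48)*2*np.pi/48),v[3])
    im=cv2.GaussianBlur(im,(0,0),.7*S)
    return cv2.resize(im,(w,w),interpolation=cv2.INTER_AREA)
K={"pin":((.4535,.296),(.011,.06,0)),"plug":((.424,.184),(.022,.04,0)),"small":((.4515,.061),(.018,.04,.01)),"nut":((.469,-.061),(.0231,.04,.012,6)),"large":((.4675,-.181),(.027,.04,.015))}
for nm,(p,k) in K.items():
    for cam in("top","scene"):
        s=d[cam];c=proj(s,(*p,k[1]/2)).round().astype(int);w=28 if nm!="large" or cam=="top" else 24
        x0,y0=c-w//2;T=G[cam][y0:y0+w,x0:x0+w]
        def cost(q):
            B=[render(s,q[0]/100,q[1]/100,q[2],k,(x0,y0,w),np.eye(4)[i]).ravel() for i in range(4 if k[2] else 3)]
            A=np.array(B).T;r=A@np.linalg.lstsq(A,T.ravel(),rcond=None)[0]-T.ravel();return np.sqrt((r*r).mean())
        best=min((minimize(cost,[p[0]*100,p[1]*100,y],method="Nelder-Mead",options=dict(initial_simplex=np.array([p[0]*100,p[1]*100,y])+np.array([[0,0,0],[.6,0,0],[0,.6,0],[0,0,.2]]),maxiter=80)) for y in ((0,.35,-.35) if nm=="nut" else (0,))),key=lambda r:r.fun)
        print(nm,cam,best.x[:2].round(2),np.degrees(best.x[2]).round(1) if nm=="nut" else "",round(best.fun,1))
g=G["top"]
for p in[(345,148),(368,150),(391,152),(231,158),(253,162)]:
    W=g[p[1]-5:p[1]+6,p[0]-5:p[0]+6];W=np.clip(110-W,0,None);yy,xx=np.mgrid[-5:6,-5:6]
    yy=yy+0;m=(xx**2+yy**2<=30);W=W*m;u=p[0]+(W*xx).sum()/W.sum();v=p[1]+(W*yy).sum()/W.sum();print(ray(d["top"],u,v,.004).round(4))
E
```

```text
pin top [45.11 29.2 ]  4.1
pin scene [45.11 29.2 ]  6.5
plug top [42.52 18.33]  5.5
plug scene [42.42 18.24]  7.7
small top [45.1  6.1]  6.3
small scene [45.04  6.07]  6.5
nut top [46.93 -6.04] -3.5 9.6
nut scene [46.73 -6.19] -6.7 8.4
large top [ 46.77 -17.91]  10.2
large scene [ 46.66 -18.15]  38.7
[ 0.622  -0.1261  0.004 ]
[ 0.6165 -0.2019  0.004 ]
[ 0.6107 -0.2774  0.004 ]
[0.5868 0.2446 0.004 ]
[0.5732 0.1717 0.004 ]
```

The manual's scale: shifts go in shares of 500 mm and turns go in shares of 360 degrees. Converting my numbers, -56 degrees / 360 = -0.1556.

Call:
send_rows:
  plan:
    - [[0,0,0,0,0,-0.0194],[0,0,0,0,0,-0.0389],[0,0,0,0,0,-0.0583],[0,0,0,0,0,-0.0778],[0,0,0,0,0,-0.0972],[0,0,0,0,0,-0.1167],[0,0,0,0,0,-0.1361],[0,0,0,0,0,-0.1556]]

```text
clock: 0.77
tool_pos: [0.2381, -0.6312, 0.226]
orientation: [180.0, 0.0, -103.0]
force: [0.0, -1.3, -0.1]
opening: 0.0878
gripper_force: 0.0
```

Scaled: -30.5 cm / 50 = -0.61, -27 cm / 50 = -0.54, -8.3 degrees / 360 = -0.0231.

Call:
send_rows:
  plan:
    - [[-0.07,-0.016,0,0,0,-0.0056],[-0.14,-0.034,0,0,0,-0.0111],[-0.22,-0.052,0,0,0,-0.0167],[-0.3,-0.072,0,0,0,-0.0231],[-0.38,-0.092,0,0,0,-0.0231],[-0.46,-0.11,0,0,0,-0.0231],[-0.54,-0.13,0,0,0,-0.0231],[-0.61,-0.146,0,0,0,-0.0231]]

```text
clock: 1.43
tool_pos: [0.3801, -0.3494, 0.2265]
orientation: [-180.0, 0.0, -95.0]
force: [1.3, -0.0, -0.2]
opening: 0.0874
gripper_force: 0.0
```

Scaled: -17.9 cm / 50 = -0.358, -16.5 cm / 50 = -0.33, -17.9 degrees / 360 = -0.0497.

Call:
send_rows:
  plan:
    - [[-0.07,-0.028,0],[-0.0194,-0.0078,0.0028],[-0.21,-0.084,0.06],[-0.0389,-0.0156,0.0167],[-0.33,-0.134,0.18],[-0.0497,-0.0201,0.0333],[-0.358,-0.1448,0.26],[-0.0497,-0.0201,0.0361]]

```text
$.plan[0][0]: bad value
```

Scaled: -17.9 cm / 50 = -0.358, -16.5 cm / 50 = -0.33.

Call:
send_rows:
  plan:
    - [[-0.07,-0.028,0,0,0,0],[-0.14,-0.056,0.02,0,0,0],[-0.21,-0.084,0.06,0,0,0],[-0.28,-0.112,0.12,0,0,0],[-0.33,-0.134,0.18,0,0,0],[-0.358,-0.1448,0.24,0,0,0],[-0.358,-0.1448,0.26,0,0,0],[-0.358,-0.1448,0.26,0,0,0]]

```text
clock: 2.1
tool_pos: [0.4654, -0.1785, 0.0935]
orientation: [179.6, -0.0, -94.9]
force: [-0.6, -0.1, 0.3]
opening: 0.0878
gripper_force: 0.0
```

```bash
cat > g.py <<'E'
# offset in tool cm from the present measured TCP to target (x,y,z) in m; tool pointing down
import sys,numpy as np
from plant import ctrl
o=ctrl.get_obs();p=o["tool_pos"];y=np.radians(o["orientation"][2]);t=np.array([float(a) for a in sys.argv[1:4]])-p
c,s=np.cos(y),np.sin(y)
print(p.round(4),"tool cm",(100*np.array([t[0]*c+t[1]*s,t[0]*s-t[1]*c,-t[2]])).round(2),o["orientation"].round(1),o["clock"])
E
python3 g.py .467 -.180 .013
```

```text
[ 0.4654 -0.1785  0.0935] tool cm [ 0.13 -0.17  8.05] [179.6  -0.  -94.9] 2.1
```

Scaled: 8.2 cm / 50 = 0.164, 8.1 cm / 50 = 0.162.

Call:
send_rows:
  plan:
    - [[0.002,0,0.03,0,0,0],[0.002,-0.002,0.07,0,0,0],[0.002,-0.002,0.11,0,0,0],[0.002,-0.002,0.144,0,0,0],[0.002,-0.002,0.162,0,0,0],[0.002,-0.002,0.164,0,0,0],[0.002,-0.002,0.164,0,0,0],[0.002,-0.002,0.164,0,0,0]]

```text
clock: 2.77
tool_pos: [0.4692, -0.1811, 0.0158]
orientation: [-179.9, -0.0, -95.0]
force: [0.1, 0.1, -0.4]
opening: 0.0879
gripper_force: 0.0
```

Call:
send_rows:
  fingers: 0.3
  plan:
    - [[0,0,0,0,0,0],[0,0,0,0,0,0],[0,0,0,0,0,0],[0,0,0,0,0,0],[0,0,0,0,0,0],[0,0,0,0,0,0],[0,0,0,0,0,0],[0,0,0,0,0,0]]

```text
clock: 3.43
tool_pos: [0.468, -0.1806, 0.0147]
orientation: [180.0, -0.0, -95.0]
force: [-2.1, 1.8, 5.1]
opening: 0.0542
gripper_force: 30.0
```

Scaled: -18.5 cm / 50 = -0.37, -14.5 cm / 50 = -0.29.

Call:
send_rows:
  plan:
    - [[0,0,-0.03,0,0,0],[0,0,-0.08,0,0,0],[-0.02,0,-0.14,0,0,0],[-0.07,-0.01,-0.19,0,0,0],[-0.14,-0.024,-0.22,0,0,0],[-0.21,-0.04,-0.22,0,0,0],[-0.29,-0.054,-0.22,0,0,0],[-0.37,-0.07,-0.22,0,0,0]]

```text
clock: 4.1
tool_pos: [0.5187, 0.0021, 0.1242]
orientation: [180.0, 0.0, -95.1]
force: [1.7, -0.3, -6.0]
opening: 0.0539
gripper_force: 30.0
```

Scaled: -25 cm / 50 = -0.5, -23 cm / 50 = -0.46.

Call:
send_rows:
  plan:
    - [[-0.08,-0.014,0,0,0,0],[-0.16,-0.03,0,0,0,0],[-0.24,-0.044,0,0,0,0],[-0.32,-0.06,0,0,0,0],[-0.4,-0.074,0,0,0,0],[-0.46,-0.086,0,0,0,0],[-0.5,-0.092,0,0,0,0],[-0.5,-0.092,0,0,0,0]]

```text
clock: 4.77
tool_pos: [0.5875, 0.2495, 0.1226]
orientation: [179.9, -0.0, -94.9]
force: [0.6, -0.2, -5.3]
opening: 0.0542
gripper_force: 30.0
```

Scaled: 9 cm / 50 = 0.18, 8.5 cm / 50 = 0.17.

Call:
send_rows:
  plan:
    - [[0,0,0.03,0,0,0],[0,0,0.07,0,0,0],[0,0,0.11,0,0,0],[0,0,0.15,0,0,0],[0,0,0.17,0,0,0],[0,0,0.18,0,0,0],[0,0,0.18,0,0,0],[0,0,0.18,0,0,0]]

```text
clock: 5.43
tool_pos: [0.5875, 0.2456, 0.0349]
orientation: [-180.0, -0.0, -95.0]
force: [0.2, -0.3, -5.9]
opening: 0.054
gripper_force: 30.0
```

```bash
python3 g.py .5867 .2457 .0187
```

```text
[0.5875 0.2456 0.0349] tool cm [-0.    0.08  1.62] [-180.   -0.  -95.] 5.4333
```

Scaled: 1.6 cm / 50 = 0.032, 1.5 cm / 50 = 0.03.

Call:
send_rows:
  plan:
    - [[0,0,0.012,0,0,0],[0,0,0.022,0,0,0],[0,0,0.03,0,0,0],[0,0,0.032,0,0,0],[0,0,0.032,0,0,0],[0,0,0.032,0,0,0],[0,0,0.032,0,0,0],[0,0,0.032,0,0,0]]

```text
clock: 6.1
tool_pos: [0.5871, 0.2456, 0.0188]
orientation: [-180.0, 0.0, -95.0]
force: [-1.7, -0.2, -2.5]
opening: 0.0537
gripper_force: 30.0
```

Scaled: -6 cm / 50 = -0.12, -3 cm / 50 = -0.06.

Call:
send_rows:
  fingers: 1
  plan:
    - [[0,0,0,0,0,0],[0,0,0,0,0,0],[0,0,0,0,0,0],[0,0,0,0,0,0],[0,0,0,0,0,0],[0,0,-0.02,0,0,0],[0,0,-0.06,0,0,0],[0,0,-0.12,0,0,0]]

```text
clock: 6.77
tool_pos: [0.5857, 0.2445, 0.0774]
orientation: [179.8, -0.2, -95.1]
force: [0.0, 0.5, -0.2]
opening: 0.0875
gripper_force: 0.0
```

```bash
python3 g.py .451 .292 .025
```

```text
[0.5857 0.2445 0.0774] tool cm [-3.55 13.84  5.24] [179.8  -0.2 -95.1] 6.7667
```

Scaled: 13.95 cm / 50 = 0.279, -1.5 cm / 50 = -0.03.

Call:
send_rows:
  plan:
    - [[-0.01,0.04,-0.03,0,0,0],[-0.026,0.11,-0.04,0,0,0],[-0.044,0.18,-0.04,0,0,0],[-0.06,0.25,-0.04,0,0,0],[-0.068,0.276,-0.04,0,0,0],[-0.069,0.279,-0.03,0,0,0],[-0.069,0.279,-0.03,0,0,0],[-0.069,0.279,-0.03,0,0,0]]

```text
clock: 7.43
tool_pos: [0.4516, 0.2923, 0.094]
orientation: [-180.0, 0.0, -95.0]
force: [-0.5, -0.3, 0.0]
opening: 0.0875
gripper_force: 0.0
```

Scaled: 6.9 cm / 50 = 0.138, 6.4 cm / 50 = 0.128.

Call:
send_rows:
  plan:
    - [[0,0,0.02,0,0,0],[0,0,0.06,0,0,0],[0,0,0.1,0,0,0],[0,0,0.128,0,0,0],[0,0,0.138,0,0,0],[0,0,0.138,0,0,0],[0,0,0.138,0,0,0],[0,0,0.138,0,0,0]]

```text
clock: 8.1
tool_pos: [0.4519, 0.2924, 0.0252]
orientation: [-180.0, 0.0, -95.0]
force: [0.6, 0.0, 0.5]
opening: 0.088
gripper_force: 0.0
```

Call:
send_rows:
  fingers: 0.1
  plan:
    - [[0,0,0,0,0,0],[0,0,0,0,0,0],[0,0,0,0,0,0],[0,0,0,0,0,0],[0,0,0,0,0,0],[0,0,0,0,0,0],[0,0,0,0,0,0],[0,0,0,0,0,0]]

```text
clock: 8.77
tool_pos: [0.4512, 0.2922, 0.0246]
orientation: [180.0, 0.0, -95.0]
force: [0.2, -0.5, 0.2]
opening: 0.0401
gripper_force: 0.0
```

```bash
python3 g.py .5725 .172 .029;python3 - <<'E'
from plant import ctrl
import cv2
s=ctrl.snapshot("scene");cv2.imwrite("pics/s1.png",cv2.resize(s["img"][150:350,210:450,::-1],None,fx=2.5,fy=2.5))
E
```

```text
[0.4512 0.2922 0.0246] tool cm [ 10.91 -13.14  -0.44] [180.   0. -95.] 8.7667
```

View pics/s1.png

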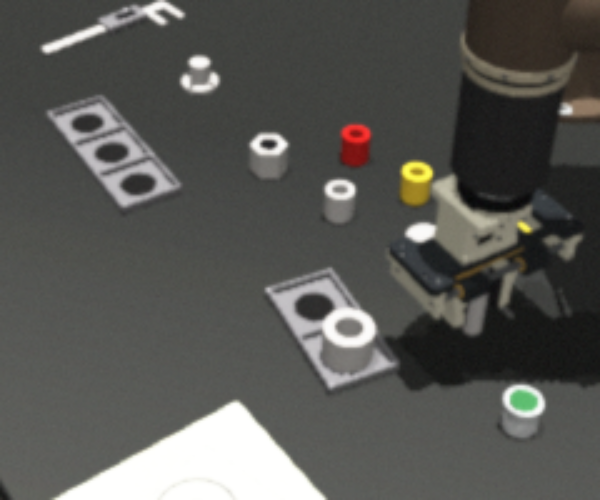

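The picture shows the large collar upright in the left pocket (348,340) and the pin between the fingers (475,310). The fingers are still closing.

Call:
send_rows:
  fingers: 0.1
  plan:
    - [[0,0,0,0,0,0],[0,0,0,0,0,0],[0,0,0,0,0,0],[0,0,0,0,0,0],[0,0,0,0,0,0],[0,0,0,0,0,0],[0,0,0,0,0,0],[0,0,0,0,0,0]]

```text
clock: 9.48
tool_pos: [0.4512, 0.2921, 0.0245]
orientation: [180.0, -0.0, -95.0]
force: [0.8, 0.4, -0.0]
opening: 0.0215
gripper_force: 30.0
```

Scaled: -10.9 cm / 50 = -0.218, -10 cm / 50 = -0.2.

Call:
send_rows:
  plan:
    - [[0,0,-0.03,0,0,0],[0,0,-0.08,0,0,0],[0,0,-0.14,0,0,0],[0,0,-0.18,0,0,0],[0.03,-0.04,-0.2,0,0,0],[0.08,-0.1,-0.2,0,0,0],[0.13,-0.16,-0.2,0,0,0],[0.18,-0.218,-0.2,0,0,0]]

```text
clock: 10.15
tool_pos: [0.5526, 0.1921, 0.1249]
orientation: [-180.0, 0.0, -95.0]
force: [0.2, 0.9, -1.4]
opening: 0.0214
gripper_force: 30.0
```

```bash
python3 g.py .5725 .172 .029
```

```text
[0.5526 0.1921 0.1249] tool cm [ 1.83 -2.15  9.59] [-180.    0.  -95.] 10.15
```

Scaled: 9.55 cm / 50 = 0.191, 9.3 cm / 50 = 0.186.

Call:
send_rows:
  plan:
    - [[0.03,-0.036,0,0,0,0],[0.038,-0.044,0.02,0,0,0],[0.038,-0.044,0.06,0,0,0],[0.038,-0.044,0.11,0,0,0],[0.038,-0.044,0.15,0,0,0],[0.038,-0.044,0.174,0,0,0],[0.038,-0.044,0.186,0,0,0],[0.038,-0.044,0.191,0,0,0]]

```text
clock: 10.82
tool_pos: [0.5708, 0.1714, 0.0284]
orientation: [179.8, -0.1, -95.0]
force: [-9.8, -2.4, 21.0]
opening: 0.0215
gripper_force: 30.0
```

Call:
send_rows:
  plan:
    - [[0,0,0,0,0,0],[0,0,0,0,0,0],[0,0,0,0,0,0],[0,0,0,0,0,0]]

```text
clock: 11.15
tool_pos: [0.5724, 0.1724, 0.0295]
orientation: [-180.0, 0.0, -95.0]
force: [-0.3, -0.7, -2.1]
opening: 0.0214
gripper_force: 30.0
```

Scaled: -7 cm / 50 = -0.14, -4 cm / 50 = -0.08.

Call:
send_rows:
  fingers: 1
  plan:
    - [[0,0,0,0,0,0],[0,0,0,0,0,0],[0,0,0,0,0,0],[0,0,0,0,0,0],[0,0,0,0,0,0],[0,0,-0.03,0,0,0],[0,0,-0.08,0,0,0],[0,0,-0.14,0,0,0]]

```text
clock: 11.82
tool_pos: [0.571, 0.1714, 0.0982]
orientation: [179.8, -0.1, -95.0]
force: [1.0, 0.3, -0.5]
opening: 0.069
gripper_force: 0.0
```

```bash
python3 g.py .4245 .183 .014
```

```text
[0.571  0.1714 0.0982] tool cm [ 0.13 14.69  8.42] [ 1.798e+02 -1.000e-01 -9.500e+01] 11.8167
```

Scaled: 14.8 cm / 50 = 0.296, 14.4 cm / 50 = 0.288.

Call:
send_rows:
  plan:
    - [[0,0.04,0,0,0,0],[0,0.11,0,0,0,0],[0,0.18,0,0,0,0],[0.002,0.25,0,0,0,0],[0.004,0.288,0,0,0,0],[0.004,0.296,0.02,0,0,0],[0.004,0.296,0.04,0,0,0],[0.004,0.296,0.06,0,0,0]]

```text
clock: 12.48
tool_pos: [0.4243, 0.1835, 0.0695]
orientation: [-179.9, 0.1, -95.0]
force: [-0.2, 0.3, -0.9]
opening: 0.0875
gripper_force: 0.0
```

Scaled: 5.5 cm / 50 = 0.11, 5.4 cm / 50 = 0.108.

Call:
send_rows:
  plan:
    - [[0,0,0.03,0,0,0],[0,0,0.07,0,0,0],[0,0,0.1,0,0,0],[0,0,0.108,0,0,0],[0,0,0.11,0,0,0],[0,0,0.11,0,0,0],[0,0,0.11,0,0,0]]

```text
clock: 13.07
tool_pos: [0.425, 0.1835, 0.0149]
orientation: [-180.0, 0.1, -95.0]
force: [-0.3, -0.5, 1.0]
opening: 0.0876
gripper_force: 0.0
```

Call:
send_rows:
  fingers: 0.3
  plan:
    - [[0,0,0,0,0,0],[0,0,0,0,0,0],[0,0,0,0,0,0],[0,0,0,0,0,0],[0,0,0,0,0,0],[0,0,0,0,0,0],[0,0,0,0,0,0],[0,0,0,0,0,0]]

```text
clock: 13.73
tool_pos: [0.4246, 0.1831, 0.0141]
orientation: [-180.0, 0.0, -95.0]
force: [0.1, 0.2, 1.2]
opening: 0.0435
gripper_force: 30.0
```

```bash
python3 g.py .6107 -.2772 .018;python3 - <<'E'
from plant import ctrl
import cv2
s=ctrl.snapshot("scene");cv2.imwrite("pics/s2.png",cv2.resize(s["img"][150:350,210:450,::-1],None,fx=2.5,fy=2.5))
E
```

```text
[0.4246 0.1831 0.0141] tool cm [ 44.23 -22.57  -0.39] [-180.    0.  -95.] 13.7333
```

View pics/s2.png

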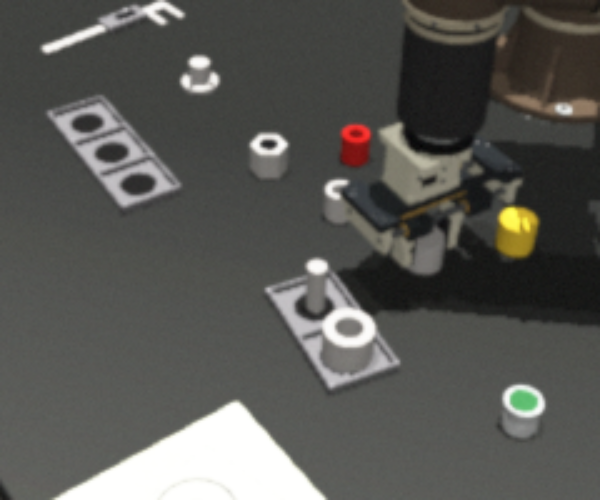

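The pin stands upright in the middle of the right pocket (316,290) and the plug is gripped. Next I'll carry it to the three-pocket tray.

Scaled: 14.5 cm / 50 = 0.29, 11 cm / 50 = 0.22.

Call:
send_rows:
  plan:
    - [[0,0,-0.03,0,0,0],[0,0,-0.08,0,0,0],[0,0,-0.14,0,0,0],[0.03,-0.016,-0.19,0,0,0],[0.084,-0.042,-0.2,0,0,0],[0.15,-0.076,-0.2,0,0,0],[0.22,-0.112,-0.2,0,0,0],[0.29,-0.148,-0.2,0,0,0]]

```text
clock: 14.45
tool_pos: [0.4852, 0.0307, 0.1139]
orientation: [180.0, 0.0, -95.0]
force: [1.1, 2.5, -5.5]
opening: 0.0435
gripper_force: 30.0
```

Scaled: 27.5 cm / 50 = 0.55, 24.5 cm / 50 = 0.49.

Call:
send_rows:
  plan:
    - [[0.07,-0.036,0,0,0,0],[0.14,-0.072,0,0,0,0],[0.21,-0.108,0,0,0,0],[0.28,-0.144,0,0,0,0],[0.35,-0.178,0,0,0,0],[0.42,-0.214,0,0,0,0],[0.49,-0.25,0,0,0,0],[0.55,-0.282,0,0,0,0]]

```text
clock: 15.12
tool_pos: [0.6016, -0.2565, 0.1128]
orientation: [179.9, 0.0, -95.1]
force: [1.6, 1.2, -3.6]
opening: 0.0435
gripper_force: 30.0
```

Scaled: 8.5 cm / 50 = 0.17, 7.5 cm / 50 = 0.15.

Call:
send_rows:
  plan:
    - [[0.04,-0.02,0,0,0,0],[0.044,-0.022,0.02,0,0,0],[0.044,-0.022,0.06,0,0,0],[0.044,-0.022,0.11,0,0,0],[0.044,-0.022,0.15,0,0,0],[0.044,-0.022,0.17,0,0,0],[0.044,-0.022,0.17,0,0,0],[0.044,-0.022,0.17,0,0,0]]

```text
clock: 15.78
tool_pos: [0.6106, -0.2768, 0.0286]
orientation: [179.9, -0.0, -95.0]
force: [0.2, -0.9, -3.7]
opening: 0.0432
gripper_force: 30.0
```

```bash
python3 g.py .6107 -.2772 .018
```

```text
[ 0.6106 -0.2768  0.0286] tool cm [ 0.04 -0.02  1.06] [179.9  -0.  -95. ] 15.7833
```

Scaled: 1.05 cm / 50 = 0.021, 0.9 cm / 50 = 0.018.

Call:
send_rows:
  plan:
    - [[0,0,0.01,0,0,0],[0,0,0.018,0,0,0],[0,0,0.021,0,0,0],[0,0,0.021,0,0,0],[0,0,0.021,0,0,0],[0,0,0.021,0,0,0]]

```text
clock: 16.28
tool_pos: [0.6112, -0.2771, 0.019]
orientation: [-180.0, -0.0, -95.0]
force: [0.7, -0.1, -4.0]
opening: 0.0434
gripper_force: 30.0
```

Scaled: -7 cm / 50 = -0.14, -4 cm / 50 = -0.08.

Call:
send_rows:
  fingers: 1
  plan:
    - [[0,0,0,0,0,0],[0,0,0,0,0,0],[0,0,0,0,0,0],[0,0,0,0,0,0],[0,0,0,0,0,0],[0,0,-0.03,0,0,0],[0,0,-0.08,0,0,0],[0,0,-0.14,0,0,0]]

```text
clock: 16.95
tool_pos: [0.6096, -0.2768, 0.0875]
orientation: [179.8, 0.0, -95.0]
force: [0.2, -0.7, 0.3]
opening: 0.0866
gripper_force: 0.0
```

```bash
python3 g.py .4685 -.061 .014
```

```text
[ 0.6096 -0.2768  0.0875] tool cm [-20.25  15.95   7.35] [179.8   0.  -95. ] 16.95
```

Call:
send_rows:
  plan:
    - [[-0.04,0.032,-0.01,0,0,0],[-0.1,0.08,-0.02,0,0,0],[-0.16,0.128,-0.02,0,0,0],[-0.22,0.174,-0.02,0,0,0],[-0.28,0.222,-0.02,0,0,0],[-0.34,0.27,-0.02,0,0,0],[-0.39,0.31,-0.01,0,0,0],[-0.406,0.322,0,0,0,0]]

```text
clock: 17.62
tool_pos: [0.4661, -0.0586, 0.0891]
orientation: [-179.9, 0.1, -95.0]
force: [-0.7, -0.4, -0.7]
opening: 0.0874
gripper_force: 0.0
```

Scaled: 7.5 cm / 50 = 0.15, 7.4 cm / 50 = 0.148.

Call:
send_rows:
  plan:
    - [[0,0,0.02,0,0,0],[0,0,0.06,0,0,0],[0,0,0.11,0,0,0],[0,0,0.14,0,0,0],[0,0,0.148,0,0,0],[0,0,0.15,0,0,0],[0,0,0.15,0,0,0],[0,0,0.15,0,0,0]]

```text
clock: 18.28
tool_pos: [0.4692, -0.0607, 0.0144]
orientation: [-179.9, 0.0, -95.0]
force: [0.3, -0.5, 0.1]
opening: 0.0876
gripper_force: 0.0
```

Call:
send_rows:
  fingers: 0.3
  plan:
    - [[0,0,0,0,0,0],[0,0,0,0,0,0],[0,0,0,0,0,0],[0,0,0,0,0,0],[0,0,0,0,0,0],[0,0,0,0,0,0],[0,0,0,0,0,0],[0,0,0,0,0,0]]

```text
clock: 18.95
tool_pos: [0.4685, -0.0607, 0.0136]
orientation: [-180.0, 0.0, -95.0]
force: [1.1, 0.3, -0.6]
opening: 0.0398
gripper_force: 16.6
```

```bash
python3 g.py .616 -.2016 .018
```

```text
[ 0.4685 -0.0607  0.0136] tool cm [ 12.74 -15.93  -0.44] [-180.    0.  -95.] 18.95
```

Scaled: -10 cm / 50 = -0.2, -9.5 cm / 50 = -0.19.

Call:
send_rows:
  plan:
    - [[0,0,0,0,0,0],[0,0,0,0,0,0],[0,0,-0.03,0,0,0],[0,0,-0.08,0,0,0],[0,0,-0.14,0,0,0],[0.02,-0.024,-0.19,0,0,0],[0.06,-0.074,-0.2,0,0,0],[0.104,-0.13,-0.2,0,0,0]]

```text
clock: 19.62
tool_pos: [0.5298, -0.1181, 0.1163]
orientation: [-179.8, 0.1, -94.9]
force: [0.3, 1.1, -3.0]
opening: 0.0401
gripper_force: 29.9
```

Scaled: -9.4 cm / 50 = -0.188, -8 cm / 50 = -0.16.

Call:
send_rows:
  plan:
    - [[0.044,-0.056,0,0,0,0],[0.088,-0.112,0,0,0,0],[0.128,-0.16,0,0,0,0],[0.15,-0.188,0,0,0,0],[0.15,-0.188,0.02,0,0,0],[0.15,-0.188,0.06,0,0,0],[0.15,-0.188,0.11,0,0,0],[0.15,-0.188,0.15,0,0,0]]

```text
clock: 20.28
tool_pos: [0.6139, -0.2008, 0.0361]
orientation: [179.9, 0.0, -95.1]
force: [-0.4, -1.1, -3.6]
opening: 0.0402
gripper_force: 29.9
```

Scaled: 2 cm / 50 = 0.04, 1.6 cm / 50 = 0.032.

Call:
send_rows:
  plan:
    - [[0,0,0.02,0,0,0],[0,0,0.032,0,0,0],[0,0,0.04,0,0,0],[0,0,0.04,0,0,0],[0,0,0.04,0,0,0],[0,0,0.04,0,0,0]]

```text
clock: 20.78
tool_pos: [0.6164, -0.2012, 0.0197]
orientation: [-179.9, 0.0, -95.0]
force: [0.6, 0.1, -3.2]
opening: 0.0402
gripper_force: 29.9
```

```bash
python3 g.py .616 -.2016 .018
```

```text
[ 0.6164 -0.2012  0.0197] tool cm [0.05 0.03 0.17] [-179.9    0.   -95. ] 20.7833
```

Scaled: 0.1 cm / 50 = 0.002.

Call:
send_rows:
  plan:
    - [[0,0,0.002,0,0,0],[0,0,0.002,0,0,0],[0,0,0.002,0,0,0]]

```text
clock: 21.03
tool_pos: [0.6157, -0.2012, 0.018]
orientation: [-180.0, 0.0, -95.0]
force: [0.8, -0.8, -2.7]
opening: 0.0399
gripper_force: 29.9
```

Scaled: -7 cm / 50 = -0.14, -4 cm / 50 = -0.08.

Call:
send_rows:
  fingers: 1
  plan:
    - [[0,0,0,0,0,0],[0,0,0,0,0,0],[0,0,0,0,0,0],[0,0,0,0,0,0],[0,0,0,0,0,0],[0,0,-0.03,0,0,0],[0,0,-0.08,0,0,0],[0,0,-0.14,0,0,0]]

```text
clock: 21.7
tool_pos: [0.6142, -0.2011, 0.0866]
orientation: [179.8, -0.0, -95.0]
force: [0.5, 0.5, 0.1]
opening: 0.0852
gripper_force: 0.0
```

```bash
python3 g.py .4508 .061 .014;python3 - <<'E'
from plant import ctrl
import cv2
s=ctrl.snapshot("scene");cv2.imwrite("pics/s3.png",cv2.resize(s["img"][150:350,210:450,::-1],None,fx=2.5,fy=2.5))
E
```

```text
[ 0.6142 -0.2011  0.0866] tool cm [-24.67  18.58   7.26] [179.8  -0.  -95. ] 21.7
```

View pics/s3.png

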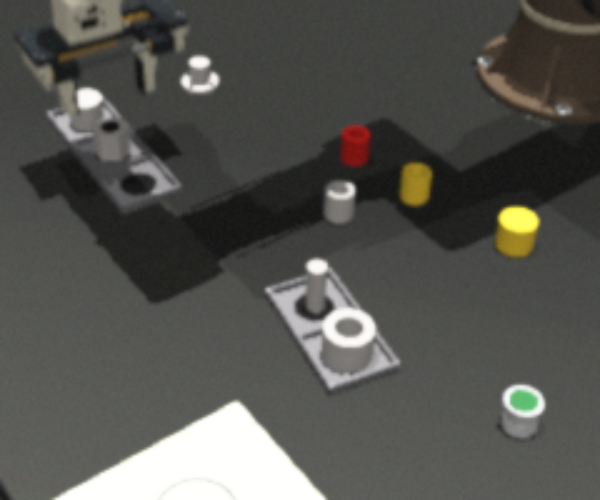

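The plug (88,108) and nut (110,140) stand in their pockets, and the small collar is still at (340,202).

Scaled: -23 cm / 50 = -0.46, -20 cm / 50 = -0.4.

Call:
send_rows:
  plan:
    - [[-0.04,0.03,-0.01,0,0,0],[-0.1,0.076,-0.02,0,0,0],[-0.16,0.12,-0.02,0,0,0],[-0.22,0.166,-0.02,0,0,0],[-0.28,0.212,-0.02,0,0,0],[-0.34,0.258,-0.02,0,0,0],[-0.4,0.304,-0.02,0,0,0],[-0.46,0.348,-0.01,0,0,0]]

```text
clock: 22.42
tool_pos: [0.462, 0.0446, 0.0935]
orientation: [-179.9, 0.1, -95.0]
force: [0.8, 0.6, 0.6]
opening: 0.0878
gripper_force: 0.0
```

Scaled: 7.9 cm / 50 = 0.158, 7.4 cm / 50 = 0.148.

Call:
send_rows:
  plan:
    - [[-0.034,0.026,0,0,0,0],[-0.034,0.026,0.02,0,0,0],[-0.034,0.026,0.07,0,0,0],[-0.034,0.026,0.12,0,0,0],[-0.034,0.026,0.148,0,0,0],[-0.034,0.026,0.158,0,0,0],[-0.034,0.026,0.158,0,0,0],[-0.034,0.026,0.158,0,0,0]]

```text
clock: 23.08
tool_pos: [0.4514, 0.0614, 0.014]
orientation: [-180.0, -0.0, -95.0]
force: [-0.3, 0.4, 0.4]
opening: 0.0876
gripper_force: 0.0
```

Call:
send_rows:
  fingers: 0.25
  plan:
    - [[0,0,0,0,0,0],[0,0,0,0,0,0],[0,0,0,0,0,0],[0,0,0,0,0,0],[0,0,0,0,0,0],[0,0,0,0,0,0],[0,0,0,0,0,0],[0,0,0,0,0,0]]

```text
clock: 23.75
tool_pos: [0.451, 0.0613, 0.0136]
orientation: [-180.0, 0.0, -95.0]
force: [0.0, -1.0, 0.7]
opening: 0.0402
gripper_force: 0.0
```

Call:
send_rows:
  plan:
    - [[0,0,0,0,0,0],[0,0,0,0,0,0],[0,0,0,0,0,0],[0,0,0,0,0,0]]

```text
clock: 24.08
tool_pos: [0.451, 0.0613, 0.0136]
orientation: [-180.0, 0.0, -95.0]
force: [-0.3, -0.4, 1.0]
opening: 0.0344
gripper_force: 30.0
```

```bash
python3 g.py .6215 -.1258 .018
```

```text
[0.451  0.0613 0.0136] tool cm [ 17.15 -18.62  -0.44] [-180.    0.  -95.] 24.0833
```

The opening reads 34.4 mm where 36 mm is expected. I'll lift slightly and look.

Scaled: -10 cm / 50 = -0.2, -9.5 cm / 50 = -0.19.

Call:
send_rows:
  plan:
    - [[0,0,-0.03,0,0,0],[0,0,-0.08,0,0,0],[0,0,-0.14,0,0,0],[0,0,-0.19,0,0,0],[0,0,-0.2,0,0,0],[0,0,-0.2,0,0,0]]

```text
clock: 24.58
tool_pos: [0.4518, 0.0619, 0.1151]
orientation: [-179.8, 0.1, -95.0]
force: [-0.2, -0.2, -3.0]
opening: 0.0342
gripper_force: 30.0
```

```bash
python3 - <<'E'
from plant import ctrl
import cv2
from h import proj
s=ctrl.snapshot("scene");o=ctrl.get_obs();print(o["opening"],o["gripper_force"],o["tool_pos"],proj(s,o["tool_pos"]))
cv2.imwrite("pics/s4.png",cv2.resize(s["img"][100:260,220:440,::-1],None,fx=3.6,fy=3.6,interpolation=cv2.INTER_CUBIC))
E
```

```text
0.0344133550780342 29.999142080778256 [0.45081284 0.06137571 0.11359788] [346.75109409 205.29331685]
```

View pics/s4.png

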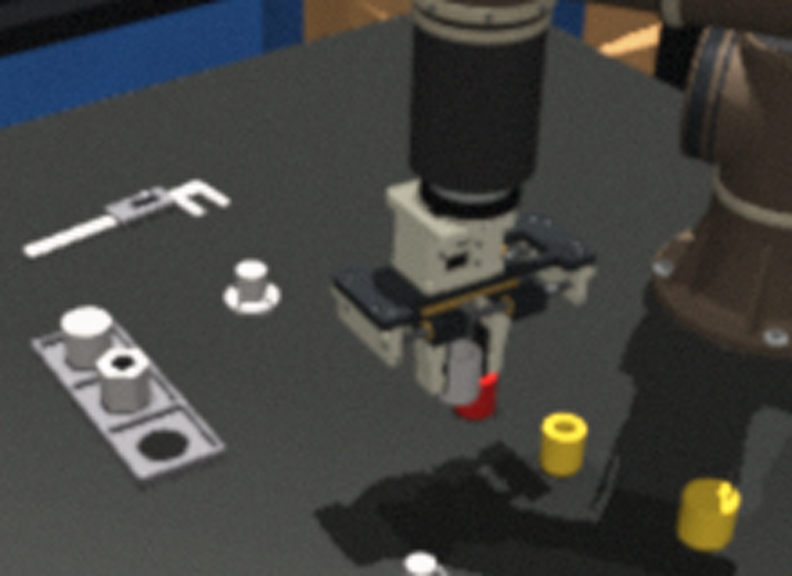

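The collar is held upright and centred in the fingers (462,370), so I'll carry on. The plug and nut look good.

Scaled: -18.6 cm / 50 = -0.372, 17.15 cm / 50 = 0.343.

Call:
send_rows:
  plan:
    - [[0.024,-0.026,0,0,0,0],[0.072,-0.08,0,0,0,0],[0.12,-0.132,0,0,0,0],[0.17,-0.186,0,0,0,0],[0.22,-0.24,0,0,0,0],[0.27,-0.294,0,0,0,0],[0.32,-0.348,0,0,0,0],[0.343,-0.372,0,0,0,0]]

```text
clock: 25.3
tool_pos: [0.6223, -0.1289, 0.1102]
orientation: [179.8, -0.1, -95.1]
force: [0.6, 1.0, -1.5]
opening: 0.0347
gripper_force: 30.0
```

Scaled: 9.5 cm / 50 = 0.19, 9.2 cm / 50 = 0.184.

Call:
send_rows:
  plan:
    - [[0,0,0.02,0,0,0],[0,0,0.06,0,0,0],[0,0,0.11,0,0,0],[0,0,0.15,0,0,0],[0,0,0.172,0,0,0],[0,0,0.184,0,0,0],[0,0,0.19,0,0,0],[0,0,0.19,0,0,0]]

```text
clock: 25.97
tool_pos: [0.6202, -0.1256, 0.0182]
orientation: [179.9, -0.0, -95.0]
force: [-0.7, 0.7, -1.2]
opening: 0.0342
gripper_force: 30.0
```

```bash
python3 g.py .6215 -.1258 .018
```

```text
[ 0.6202 -0.1256  0.0182] tool cm [ 0.01 -0.13  0.02] [179.9  -0.  -95. ] 25.9667
```

Call:
send_rows:
  plan:
    - [[0,0,0,0,0,0],[0,0,0,0,0,0],[0,0,0,0,0,0]]

```text
clock: 26.22
tool_pos: [0.6216, -0.1257, 0.0189]
orientation: [-179.9, 0.0, -95.0]
force: [0.2, 1.1, -2.0]
opening: 0.0344
gripper_force: 30.0
```

Scaled: -7.5 cm / 50 = -0.15, -4 cm / 50 = -0.08.

Call:
send_rows:
  fingers: 1
  plan:
    - [[0,0,0,0,0,0],[0,0,0,0,0,0],[0,0,0,0,0,0],[0,0,0,0,0,0],[0,0,0,0,0,0],[0,0,-0.03,0,0,0],[0,0,-0.08,0,0,0],[0,0,-0.15,0,0,0]]

```text
clock: 26.88
tool_pos: [0.6192, -0.1259, 0.0917]
orientation: [179.7, -0.0, -95.1]
force: [0.0, 0.4, -0.3]
opening: 0.0822
gripper_force: 0.0
```

Scaled: 16 cm / 50 = 0.32, 14 cm / 50 = 0.28.

Call:
send_rows:
  plan:
    - [[0,0.04,-0.04,0,0,0],[0,0.1,-0.1,0,0,0],[0,0.16,-0.16,0,0,0],[0,0.22,-0.2,0,0,0],[0,0.28,-0.2,0,0,0],[0,0.32,-0.2,0,0,0],[0,0.32,-0.2,0,0,0],[0,0.32,-0.2,0,0,0]]

```text
clock: 27.55
tool_pos: [0.4614, -0.1118, 0.1945]
orientation: [-179.9, 0.0, -95.0]
force: [0.2, 0.3, 0.1]
opening: 0.0877
gripper_force: 0.0
```

```bash
python3 - <<'E'
from plant import ctrl
import cv2,numpy as np
s=ctrl.snapshot("scene");t=ctrl.snapshot("top")
import pickle;pickle.dump({"scene":s,"top":t},open("s1.pkl","wb"))
a=cv2.resize(s["img"][130:330,210:450,::-1],(720,600),interpolation=cv2.INTER_CUBIC)
cv2.imwrite("pics/s5.png",a)
cv2.imwrite("pics/t5.png",cv2.resize(t["img"][120:250,160:480,::-1],None,fx=2.5,fy=2.5,interpolation=cv2.INTER_CUBIC))
E
```

View pics/s5.png

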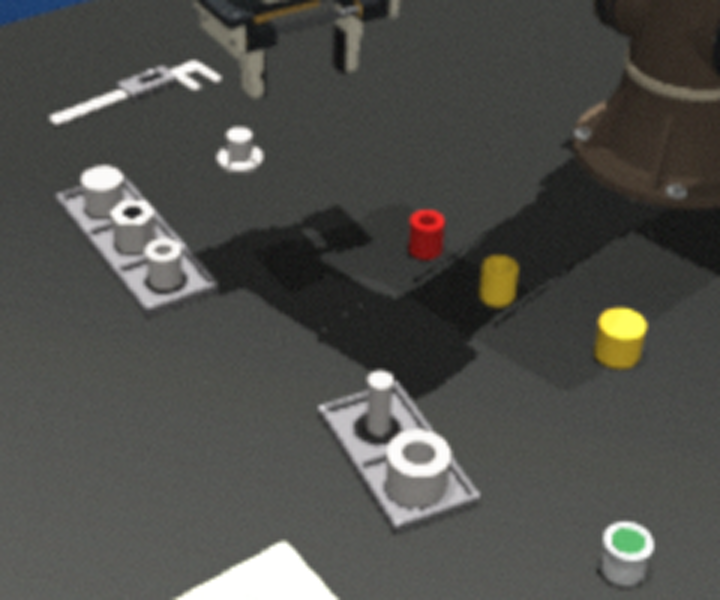

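View pics/t5.png

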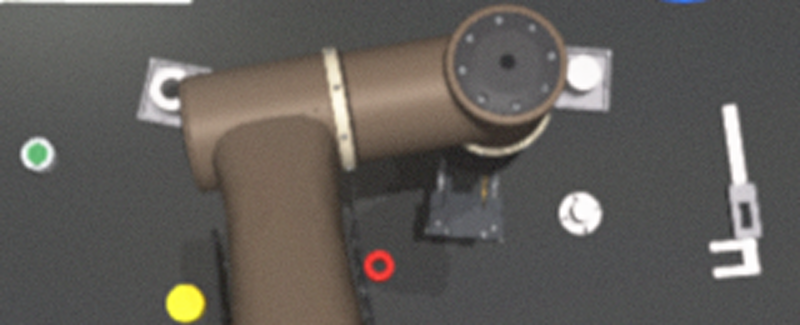

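In the scene picture all five parts stand centred and upright: plug (103,190), nut (132,226) and small collar (164,265) in one tray, pin (378,405) and large collar (418,468) in the other. The top picture confirms that the stud, loupe and caliper have not moved.

```bash
python3 -c "
from plant import ctrl
print(ctrl.close_job())"
```

```text
the job is handed in; nothing more can be done
None
```

I placed all five parts upright in the middle of their named pockets, left the stud, magnifier and caliper where they were, and handed the job in at about 28 s on the robot's clock; the hand-in returned no verdict.

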